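# Fit the kneading paddle on the bench kneader and hold it down

### The arm

A 6-joint arm with a two-finger parallel gripper is mounted at the origin on a cart in front of the work surface, level with it; the furniture and walls round the work are solid. World frame = base frame: x ahead of the robot, y to its left, z up, the work surface at z = 0. Lengths are in mm, angles in rad, forces in N, time in s.
With the tool pointing down it reaches from about 325 to 775 mm from the base axis. Payload 9.3 kg.
Tool frame: the origin (TCP) lies on the centre line of the jaws, within the pads' length; the fingertips stand 8 mm ahead of it and the grasp point (between the pads) lies 11 mm behind it (finger_overhang is the z of the fingertips in the tool frame, in mm); z points along the fingers, x is the direction in which the jaws open and shut, and the axes are right-handed (so a half turn about z gives the same grasp; the last joint's range is limited). The gripper opens to 85 mm and grips with 20 to 120 N. Pads are 22 mm wide; open, the fingers measure 114 mm over their backs; the gripper's body (76 mm by 85 mm) begins 54 mm behind the grasp point. The pads swing forward as they close: fully open they stand 13 mm farther back than shut.
Start: joints at [1.038, 0.259, 0.021, 1.334, 0, 1.418], TCP at [203.905, 510.803, 239.279] pointing down, gripper open.
Joint ranges: [-3.04, 3.04], [-0.91, 1.82], [-1.04, 1.36], [-1.92, 1.95], [-1.52, 1.45], [-3.14, 3.14]. Speed limits (rad/s): [2.22, 2.22, 2.79, 3.14, 3.14, 3.14].

### API

Orientations are given as a unit quaternion [x, y, z, w].
In Python, from bench import get_state, read_camera, close_job, finger_overhang gives the robot as it stands.
- The arm moves only by the tool step_arm, never from a script. Its argument "deltas" is a list of rows, each a list of 3 entries, a list of its own where there are three numbers: the shift along the tool's x, y, z in m, then the turn, a rotation vector about the tool's x, y, z in degrees, then the finger opening in m, from 0 to 0.0854. A call has 1 to 10 rows; each row is the pose to reach, as a shift and turn from the pose commanded when the call began, along the tool's axes at that moment; what a row does not reach only later rows make up. A row lasts 1/12 s, in which the tool goes at most 41.7 mm and 7.16 degrees, less where a joint would pass 70% of its speed; a pose out of reach is approached as far as the arm can. A call with a gripper value outside its range is refused whole. The fingers move at their own pace and stop on an object; the grip force is fixed at half the most. Time passes only in rows, so rows that repeat a pose let the fingers close. It gives the time, the measured TCP pose, the force and the opening at its end, in the units of the state.
- get_state(): the state, without advancing time (a new reading comes with each control period).
- read_camera(name): name is "side" or "top" or "wrist"; returns a dict with "image" (384x512x3 uint8, red, green, blue), "depth" (384x512 float32, mm along the optical axis (not along the pixel's ray), 0 where there is no reading), "K" (3x3 intrinsics, pixels), "rvec" (rotation vector, rad) and "tvec" (3), from world to camera coordinates, as OpenCV has them. Camera axes: x right, y down, z forward; pixel columns grow to the right and rows downward; lengths in mm; the calibration is good to about 2 mm. A picture is of the moment at which its call begins.
- close_job(): hands the job in, once; it reports no verdict.
The state is a dict: "time": time; "qpos": joint angles; "qvel": joint speeds; "tau": joint torques, N m; "ee_pos": TCP position; "ee_rot": TCP orientation; "wrist_force": force on the tool from outside, world axes, zero at the start; "torque": the same for the moment, N m; "grip_width": opening from 0.0 (shut) to 1.0 (fully open).
Only numpy, scipy, OpenCV 4.12 (cv2) and the standard library are available. Lean on these libraries where they do the work, as an engineer would, in place of code of your own. Each camera call takes 0.05 s, during which the arm holds its last target.

### The job

Turn the black lock wheel of the bench kneader clockwise until its pointer stands at the raised rib on the housing, so that the drive spindle is locked. Then take the kneading paddle by its flat grip, put it over the spindle in the pan and turn it until its cross-shaped mouth meshes with the four lugs, and push it fully home against the spring ring. Finish while still gripping the paddle and pressing it down, with the wheel still at its rib and the shaker, tub and brush left alone.

Things in the scene. Friction and masses are not known exactly. Their poses are not given: they have to be found in the camera images.
- machine: The bench kneader, a fixed white housing 170 mm (its x) by 290 mm (its y), top 46 mm above the table; origin on the table 55 mm from the spindle axis (which lies to its +y) and 98 mm from the wheel axis (to its -y). On it a shallow steel pan round the spindle (inner radius about 70 mm, rim 74 mm above the table) and the lock wheel.
- lock_wheel (a joint): Angle (rad) of the black lock wheel: 0 when its pointer stands at the raised rib on the housing's -x side of the wheel; grows clockwise seen from above. Starts between -2.6 and -1.7, stops at -3.0 and 0.6, stays where it is left (friction about 0.12 N m).
- wheel_grip (a point): Point on the upright axis of the lock wheel at gripping height, 12 mm below its top and 28 mm above the housing. The wheel is round, 52 mm in diameter, 30 mm tall: grip it across in any direction from above. Its pointer (40 mm long from the axis) and the rib (43 to 57 mm from the axis) lie lower, within 8 mm of the housing. The point does not turn with the wheel.
- drive_seat (a point): Point on the upright spindle axis where the paddle's lower end stops when fully home, 56 mm above the table; fixed to the housing: it does NOT tell how the lugs are turned. They form a cross of four (27 mm across, each 6.2 mm wide, tops 22 mm above this point), at an angle that differs each time, repeating every 90 degrees; the spindle does not turn.
- pilot_tip (a point): Pointed top of the spindle, 52 mm above drive_seat. From here down to the lugs the spindle is a round pilot pin 12 mm in diameter whose last 8 mm is a cone; it centres the paddle before the lugs meet it.
- spring_ring (a joint): Travel (m) of the metal spring ring, 43 mm wide, round the foot of the spindle: 0 at rest, its top then 6 mm above drive_seat; about 0.006 with the paddle fully home. It pushes back with 5 N at first and 10 N fully down, so a paddle let go rises again.
- paddle_grip (a point): Centre of the flat grip on top of the grey kneading paddle, which stands upright: grip 32 mm along its x, 18 mm thick along y (take it across y from above), 38 mm tall; 83 mm above the paddle's lower end, 19 mm below its top. Height above drive_seat: 105 mm resting unmeshed on the lugs, 89 mm on the unpressed spring ring, 83 mm fully home.
- paddle: The paddle, 0.16 kg, 102 mm tall; origin at the centre of its lower end, z up. Hollow hub 40 mm wide, two blades along x and -x (53 mm out, 32 mm high). The mouth in the lower end is a cross of slots along x and y, 10.2 mm wide, 14 mm clear in the middle for the pilot; it slips over the lugs when turned to within about 8 degrees of them.
- shaker: Bystander: grey metal shaker, 72 mm wide and 88 mm tall, upright; origin at the centre of its underside.
- small_tub: Bystander: small white tub with a red lid, 61 mm wide and 42 mm tall; origin at the centre of its underside.
- brush: Bystander: pastry brush lying on the table, 203x43x14 mm, long along its own x; origin under its centre.

How it is judged (in metres and radians):
On the way, in this order (a step that is already met when the one before it is completed fails the run):
1. the lock wheel is turned to its rib while the paddle is not yet at the spindle (value of joint lock_wheel between -0.14 and 0.14 rad and horizontal distance between paddle_grip and drive_seat above 0.06 m), for 0.2 s.
2. the paddle is meshed and fully home on the spindle (z of paddle_grip in the frame of drive_seat below 0.0855 m and horizontal distance between paddle_grip and drive_seat below 0.005 m and angle between paddle_grip's own z axis and vertical below 0.08 rad and value of joint spring_ring above 0.004 m), for 0.2 s.
At the end, for the whole second after the job is handed in: Wheel pointer within 0.14 rad of the rib; paddle upright (0.08 rad), within 5 mm of the spindle axis, its grip centre under 85.5 mm above drive_seat (home is 83), the spring ring pressed over 4 mm, and the fingers still gripping the paddle (over 2 N) (all of step 2 and value of joint lock_wheel between -0.14 and 0.14 rad and contact force between the fingers and paddle above 2 N); the arm keeps its last pose, push and grip.
It fails at once if a bystander (shaker, tub or brush) is pushed away by more than 30 mm (distance of any of shaker, small_tub, brush from where it was at the start of the episode above 0.03 m).
It also fails if it takes over 61 s, if anything falls off the work surface, if the arm or the gripper's body presses on something with over 40 N, if the wrist force passes 120 N, or if a joint passes its speed limit or range.

## Working session

There is one attempt and no reset: what is moved stays moved. The work goes in short steps, Python scripts to look and compute and a tool call to move; the robot and the scene stay as the last step left them, time stands still between calls to the robot, and variables do not carry over. Pictures are saved under pics/ and viewed, and the job is handed in when it is done.

Besides the shell and the picture viewer there is one more tool, called after "Call:" as a command line: name --argument value ..., lists and objects as JSON in quotes. step_arm: Moves the arm, as the interface text tells. Its arguments: {"type":"object","properties":{"deltas":{"type":"array","items":{"type":"array"}}},"required":["deltas"]}

```bash
ls; mkdir -p pics; cat > h.py <<'E'
import numpy as np, cv2, pickle
from bench import get_state, read_camera
from scipy.spatial.transform import Rotation as R
def grab(n):
    c=read_camera(n); pickle.dump(c,open(f'{n}.pkl','wb')); return c
def load(n): return pickle.load(open(f'{n}.pkl','rb'))
def save(c,f): cv2.imwrite('pics/'+f,cv2.cvtColor(c['image'],cv2.COLOR_RGB2BGR))
def ray(c,uv):
    K=np.array(c['K']);Rm=cv2.Rodrigues(np.array(c['rvec'],float))[0];t=np.array(c['tvec'],float).ravel()
    d=Rm.T@np.linalg.inv(K)@np.array([uv[0],uv[1],1.]); return -Rm.T@t,d
def onplane(c,uv,z):
    o,d=ray(c,uv); return o+d*(z-o[2])/d[2]
def cloud(c):
    K=np.array(c['K']);Rm=cv2.Rodrigues(np.array(c['rvec'],float))[0];t=np.array(c['tvec'],float).ravel()
    v,u=np.mgrid[:384,:512];p=np.stack([u,v,np.ones_like(u)],-1)@np.linalg.inv(K).T*c['depth'][...,None]
    return (p-t)@Rm
def proj(c,P):
    return cv2.projectPoints(np.array(P,float).reshape(-1,3),np.array(c['rvec'],float),np.array(c['tvec'],float),np.array(c['K'],float),None)[0].reshape(-1,2)
E
python3 - <<'E'
from h import *
print(get_state())
for n in('top','side','wrist'):
    c=grab(n);save(c,n+'0.png');print(n,ray(c,(256,192)),c['K'][0][0])
E
```

```text
pics
{'time': 0.0, 'qpos': array([1.03838305e+00, 2.59207001e-01, 2.08028545e-02, 1.33366573e+00,
       5.86634847e-06, 1.41823794e+00]), 'qvel': array([ 9.73906341e-04,  3.20561949e-04,  8.17141744e-05,  7.88751804e-04,
        5.94370449e-04, -6.02556865e-04]), 'tau': array([ 1.88597012e-03, -5.55640304e+01,  3.44533753e+01,  1.35353810e-02,
       -2.12342925e-04,  7.92575435e-06]), 'ee_pos': array([203.79229748, 510.59654099, 238.67426885]), 'ee_rot': array([ 8.27884397e-01,  5.60898405e-01, -5.76588017e-04,  2.70254191e-04]), 'wrist_force': array([-0.48299449,  0.90226865,  0.36050963]), 'torque': array([ 0.04732365, -0.01053152, -0.02036659]), 'grip_width': 0.9993067449381546}
top (array([ 468.62196156,    9.68139993, 1166.88668589]), array([ 0.08673999,  0.00983681, -0.99635183])) 479.2664874627869
side (array([ 477.46690065, -870.05154774,  879.40944017]), array([ 0.08482339,  0.73311479, -0.67493841])) 443.4364177289783
wrist (array([135.84366227, 537.46255517, 373.47246611]), array([ 0.27110374, -0.11997653, -0.95511281])) 304.7342887779075
```

View pics/top0.png

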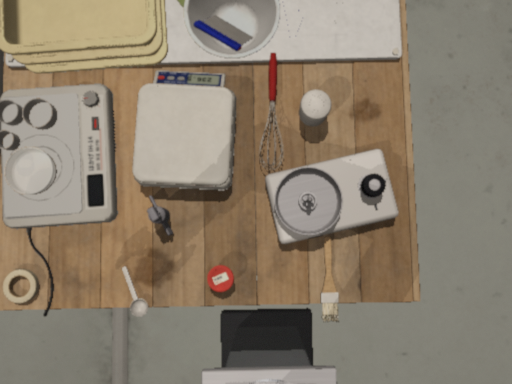

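View pics/side0.png

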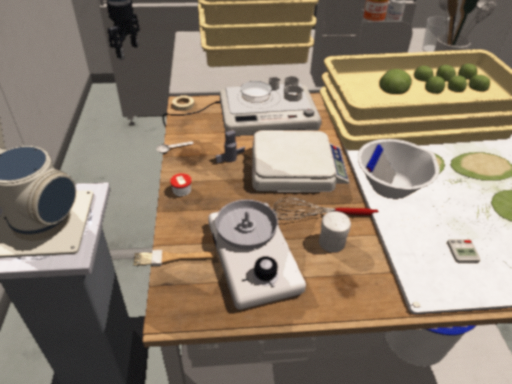

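View pics/wrist0.png

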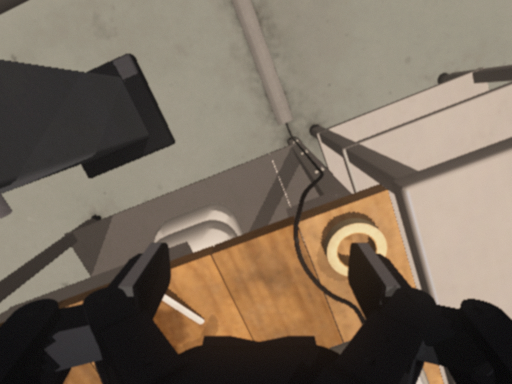

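```bash
python3 - <<'E'
from h import *
c=load('top');im=cv2.cvtColor(c['image'],cv2.COLOR_RGB2BGR)
a=cv2.resize(im[140:260,255:405],None,fx=5,fy=5,interpolation=cv2.INTER_CUBIC);cv2.imwrite('pics/z1.png',a)
a=cv2.resize(im[185:245,130:190],None,fx=9,fy=9,interpolation=cv2.INTER_CUBIC);cv2.imwrite('pics/z2.png',a)
c=load('side');im=cv2.cvtColor(c['image'],cv2.COLOR_RGB2BGR)
a=cv2.resize(im[190:310,200:310],None,fx=5,fy=5,interpolation=cv2.INTER_CUBIC);cv2.imwrite('pics/z3.png',a)
a=cv2.resize(im[120:175,200:255],None,fx=9,fy=9,interpolation=cv2.INTER_CUBIC);cv2.imwrite('pics/z4.png',a)
E
```

```text
(no output)
```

View pics/z1.png

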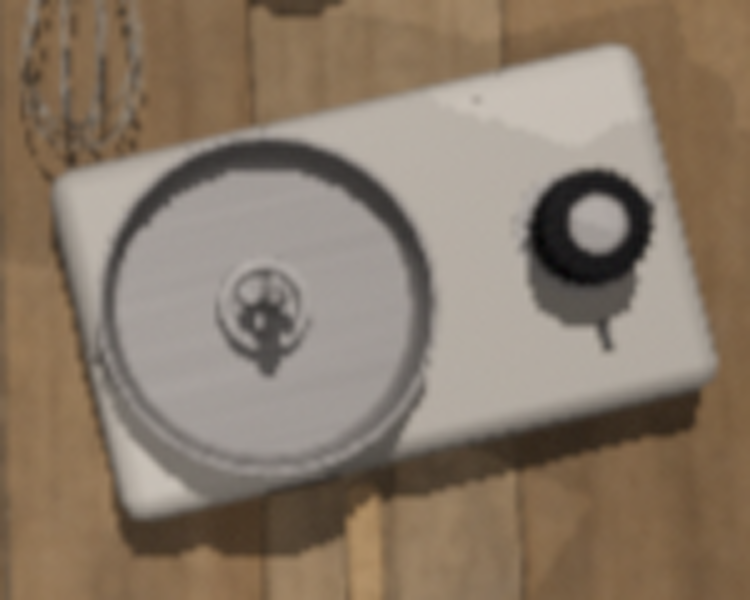

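View pics/z2.png

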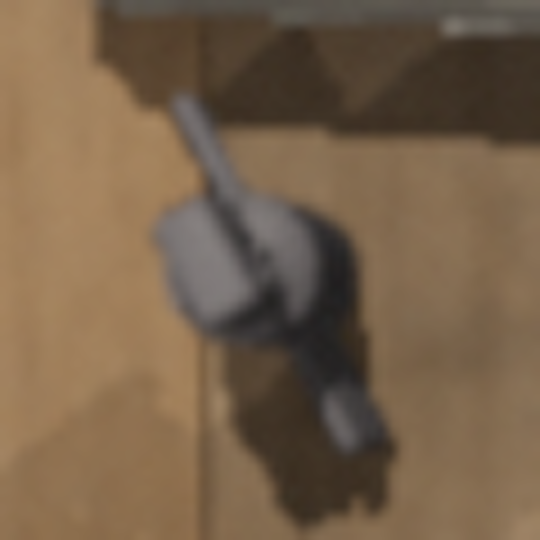

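View pics/z3.png

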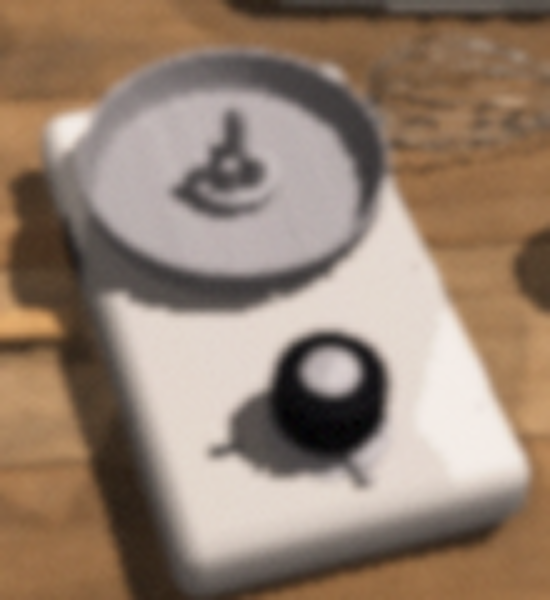

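View pics/z4.png

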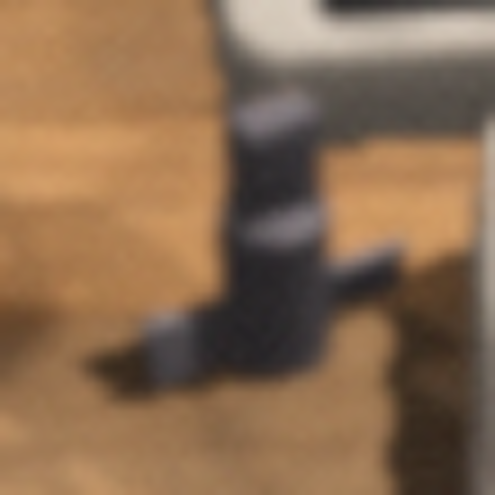

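```bash
python3 - <<'E'
from h import *
np.set_printoptions(precision=1,suppress=True)
t=load('top');s=load('side')
for n,c,(x0,x1,y0,y1) in(('top',t,(355,392,168,205)),('side',s,(250,282,250,286))):
    g=c['image'].max(2).astype(int); m=np.zeros((384,512),np.uint8); m[y0:y1,x0:x1]=(g[y0:y1,x0:x1]<50)
    nn,l,st,ce=cv2.connectedComponentsWithStats(m); k=1+st[1:,4].argmax()
    cn=cv2.findContours((l==k).astype(np.uint8),cv2.RETR_EXTERNAL,cv2.CHAIN_APPROX_NONE)[0][0]
    (cx,cy),r=cv2.minEnclosingCircle(cn);print(n,(cx,cy),r,onplane(c,(cx,cy),71),onplane(c,(cx,cy),86))
    # white cap
P=cloud(t)
# wheel from depth
q=P[168:205,355:392].reshape(-1,3);w=q[(q[:,2]>78)&(q[:,2]<95)];print('wheel top',len(w),w.min(0),w.max(0),np.median(w[:,2]),(w.min(0)+w.max(0))/2)
# pan rim
for n,c in(('top',t),('side',s)):
    P=cloud(c); B=P[(abs(P[...,2]-74)<4)&(abs(P[...,0]-490)<130)&(abs(P[...,1]+110)<110)]
    print(n,'rim',len(B),B.min(0),B.max(0))
    A=np.c_[2*B[:,:2],np.ones(len(B))];sol=np.linalg.lstsq(A,(B[:,:2]**2).sum(1),rcond=None)[0];print(sol[:2],np.sqrt(sol[2]+sol[0]**2+sol[1]**2))
    Q=P.reshape(-1,3)
    p=Q[(Q[:,2]>84)&(abs(Q[:,0]-sol[0])<25)&(abs(Q[:,1]-sol[1])<25)];print('pilot',p)
    d=Q[(Q[:,2]>86)&(Q[:,2]<115)&(Q[:,0]<520)&(Q[:,0]>380)&(Q[:,1]>170)&(Q[:,1]<290)];print('padtop',len(d),d.min(0),d.max(0),d.mean(0))
E
```

```text
top (372.868408203125, 185.7105255126953) 12.08734130859375 [ 573.1 -248.6   71. ] [ 571.7 -245.    86. ]
side (265.2978820800781, 269.1276550292969) 11.943161010742188 [ 576.4 -251.3   71. ] [ 574.5 -262.8   86. ]
wheel top 420 [ 548.4 -274.2   78.9] [ 599.1 -221.4   91.6] 85.36149119127637 [ 573.7 -247.8   85.2]
top rim 322 [ 463.3 -219.9   70. ] [619.5 -20.   77.9]
[541.7 -98.6] 73.3692149208534
pilot [[ 546.1  -93.8   95.8]
 [ 545.4  -95.1  104.8]
 [ 545.3  -97.3  105.3]
 [ 545.5  -99.9  101.3]
 [ 543.4  -93.1  101.6]
 [ 543.3  -95.2  103.1]
 [ 543.   -97.1  106.2]
 [ 543.1  -99.6  104. ]
 [ 543.4 -102.3   99.6]
 [ 542.   -91.9   90.4]
 [ 541.3  -93.3   99.8]
 [ 540.6  -94.6  108.9]
 [ 540.8  -97.   106.5]
 [ 540.8  -99.4  105.1]
 [ 541.  -102.1  101. ]
 [ 539.9  -92.1   87.5]
 [ 539.   -93.   101.3]
 [ 538.7  -95.   104.1]
 [ 538.5  -97.   106.4]
 [ 538.7  -99.5  103.8]
 [ 539.  -102.3   97.7]
 [ 537.3  -93.8   92.8]
 [ 536.7  -95.2  101.2]
 [ 536.6  -97.4  101.7]
 [ 536.5  -99.5  103.2]]
padtop 82 [501.5 238.7  86.2] [519.7 262.4 104.6] [511.5 248.8  99.4]
side rim 237 [ 468.4 
[... 283 characters left out ...]
00.6]
 [ 541.2  -98.8   96.9]
 [ 543.3 -102.6  100.6]
 [ 545.7 -104.4  102.3]
 [ 548.2 -104.1  101.8]
 [ 550.9 -101.4   98.9]
 [ 540.8 -103.4   98.1]
 [ 543.2 -104.4   98.9]
 [ 545.9 -102.1   96.5]
 [ 548.4 -101.8   96. ]
 [ 551.  -101.1   95.1]
 [ 541.  -101.4   92.5]
 [ 543.5 -101.4   92.4]
 [ 546.1 -100.9   91.7]
 [ 548.4 -102.2   92.9]
 [ 551.1 -100.2   90.7]
 [ 541.1 -100.8   88.4]
 [ 543.4 -103.1   90.6]
 [ 546.2 -100.    87.2]
 [ 548.4 -102.8   89.9]
 [ 551.  -102.3   89.2]
 [ 543.3 -105.3   89.3]
 [ 545.7 -105.8   89.6]
 [ 548.2 -106.    89.7]
 [ 540.9 -104.4   85. ]
 [ 543.3 -105.1   85.5]
 [ 545.9 -104.6   84.9]]
padtop 29 [505.5 235.9  86.3] [518.4 261.8 103.6] [512.6 244.2  95.9]
```

```bash
python3 - <<'E'
from h import *
s=load('side');t=load('top')
W=np.array([574,-248])
for n,c,uv in(('ptr',s,(271.6,285)),('tip',s,(273,287)),('rib',s,(243.6,280.4)),('ribtop',t,(376.2,206.8))):
    p=onplane(c,uv,52)[:2];d=p-W;print(n,p,np.hypot(*d),np.degrees(np.arctan2(d[1],d[0])))
P=cloud(t);Q=P.reshape(-1,3)
# paddle hub/grip/blades on top view
q=Q[(Q[:,2]>86)&(Q[:,2]<115)&(Q[:,0]<520)&(Q[:,0]>480)&(Q[:,1]>225)&(Q[:,1]<275)][:,:2].astype(np.float32)
print(cv2.minAreaRect(q))
for a,b in(((182,100),'bladeA'),((355,445),'bladeB'),):
    uv=np.array(a)/9+[130,185];print(b,uv,onplane(t,uv,32))
E
```

```text
ptr [ 588.06524329 -281.8842703 ] 36.68752979210897 -67.45683156616283
tip [ 590.56068716 -287.46115959] 42.79532071543549 -67.2336410406154
rib [ 526.18482401 -264.93876125] 50.72684386035371 -160.4930587516615
ribtop [ 525.41997954 -258.7291264 ] 49.750703927789864 -167.5458792959896
((512.8173828125, 250.18028259277344), (23.065229415893555, 17.956928253173828), 28.343488693237305)
bladeA [150.22222222 196.11111111] [562.69109702 271.92890261  32.        ]
bladeB [169.44444444 234.44444444] [471.22807291 226.55513323  32.        ]
```

```bash
cat > d.py <<'E'
import sys
from h import *
x,y,z,psi=map(float,sys.argv[1:5])
s=get_state();r=R.from_quat(s['ee_rot']);p=s['ee_pos']
c,sn=np.cos(np.radians(psi)),np.sin(np.radians(psi))
T=R.from_matrix(np.array([[c,sn,0],[sn,-c,0],[0,0,-1]]))
print('shift mm',np.round(r.inv().apply(np.array([x,y,z])-p),1),'rot',np.round((r.inv()*T).as_rotvec(degrees=True),1),'t',s['time'],'pos',p.round(1),'psi',np.degrees(np.arctan2(*r.as_matrix()[[1,0],0])).round(1),'F',s['wrist_force'].round(1),'g',round(s['grip_width'],3),'q',s['qpos'].round(2))
E
python3 d.py 574 -248 190 116.6
```

```text
shift mm [-567.2  625.1   49.3] rot [ -0.    0.1 -48.4] t 0.15 pos [203.8 510.6 238.8] psi 68.2 F [ 1.2 -0.6  0.2] g 1.0 q [1.04 0.26 0.02 1.33 0.   1.42]
```

Call:
step_arm --deltas '[[[-0.568,0.625,0],[0,0,-48],0.085],[[-0.568,0.625,0],[0,0,-48],0.085],[[-0.568,0.625,0],[0,0,-48],0.085],[[-0.568,0.625,0],[0,0,-48],0.085],[[-0.568,0.625,0],[0,0,-48],0.085],[[-0.568,0.625,0],[0,0,-48],0.085],[[-0.568,0.625,0],[0,0,-48],0.085],[[-0.568,0.625,0],[0,0,-48],0.085],[[-0.568,0.625,0],[0,0,-48],0.085],[[-0.568,0.625,0],[0,0,-48],0.085]]'

```text
time: 0.98
ee_pos: [372.3, 166.2, 239.5]
ee_rot: [0.528, 0.849, 0.0, 0.0]
wrist_force: [0.4, 1.8, 1.0]
grip_width: 0.994
```

```bash
python3 d.py 574 -248 190 116.6
```

```text
shift mm [-460.6   -2.7   49.5] rot [ 0.   0.  -0.3] t 0.9833 pos [372.3 166.2 239.5] psi 116.3 F [0.4 1.8 1. ] g 0.994 q [ 0.21  0.01 -0.27  1.28  0.   -0.25]
```

```bash
python3 d.py 537 -100 239 116.3
```

```text
shift mm [-311.6   29.7    0.5] rot [0. 0. 0.] t 0.9833 pos [372.3 166.2 239.5] psi 116.3 F [0.4 1.8 1. ] g 0.994 q [ 0.21  0.01 -0.27  1.28  0.   -0.25]
```

Call:
step_arm --deltas '[[[-0.312,0.03,0],[0,0,0],0.085],[[-0.312,0.03,0],[0,0,0],0.085],[[-0.312,0.03,0],[0,0,0],0.085],[[-0.312,0.03,0],[0,0,0],0.085],[[-0.312,0.03,0],[0,0,0],0.085],[[-0.312,0.03,0],[0,0,0],0.085],[[-0.312,0.03,0],[0,0,0],0.085],[[-0.312,0.03,0],[0,0,0],0.085],[[-0.312,0.03,0],[0,0,0],0.085]]'

```text
time: 1.73
ee_pos: [538.8, -102.7, 238.0]
ee_rot: [0.53, 0.848, -0.0, -0.0]
wrist_force: [-0.2, 0.3, -0.5]
grip_width: 0.998
```

```bash
python3 - <<'E'
from h import *
c=grab('wrist');save(c,'w1.png');u=proj(c,[542,-98,78])[0];print(u,ray(c,(256,192)))
E
python3 d.py 574 -248 190 116.3
```

```text
[262.63010486 179.86292662] (array([ 473.16705776, -135.71000607,  372.8067998 ]), array([ 0.26957425,  0.12082097, -0.95543922]))
shift mm [-148.4  -32.    48.1] rot [-0.1 -0.1 -0.2] t 1.7833 pos [ 537.6 -100.7  238.2] psi 116.1 F [ 0.4  0.5 -0.8] g 0.993 q [-0.34  0.25  0.01  1.33 -0.   -0.79]
```

View pics/w1.png

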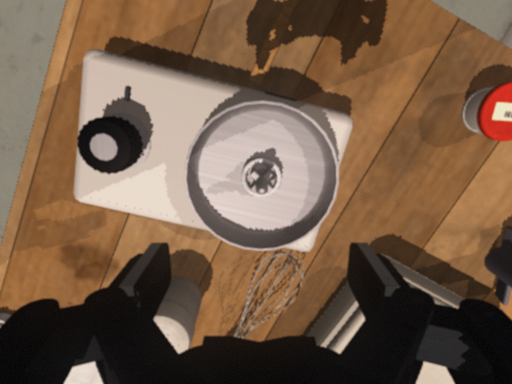

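```bash
python3 - <<'E'
from h import *
c=load('wrist');im=cv2.cvtColor(c['image'],cv2.COLOR_RGB2BGR)
a=cv2.resize(im[150:206,234:290],None,fx=10,fy=10,interpolation=cv2.INTER_CUBIC);cv2.imwrite('pics/z5.png',cv2.convertScaleAbs(a,alpha=1.5))
E
```

```text
(no output)
```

View pics/z5.png

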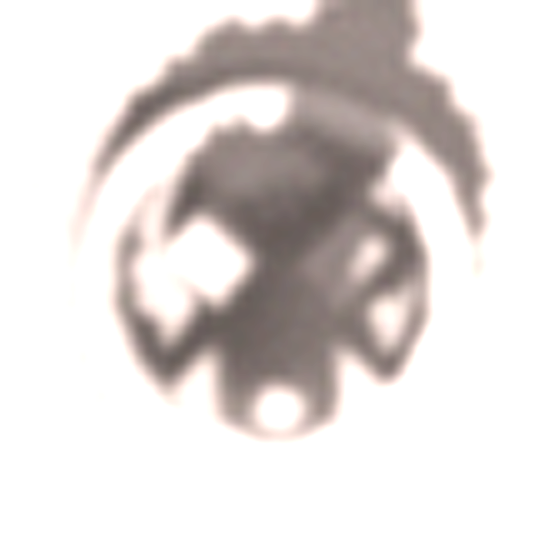

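```bash
python3 d.py 603 -66 115 116.3; python3 - <<'E'
from h import *
c=load('top');Q=cloud(c).reshape(-1,3);q=Q[(Q[:,2]>80)&(Q[:,0]>640)&(abs(Q[:,1]+100)<120)];print(q.min(0),q.max(0))
q=Q[(Q[:,2]>40)&(Q[:,0]>540)&(Q[:,0]<700)&(Q[:,1]>-20)&(Q[:,1]<60)];print(q.min(0),q.max(0))
E
```

```text
shift mm [  2.3  74.1 123.1] rot [-0.1 -0.1 -0.2] t 1.7833 pos [ 537.6 -100.7  238.2] psi 116.1 F [ 0.4  0.5 -0.8] g 0.993 q [-0.34  0.25  0.01  1.33 -0.   -0.79]
[ 729.5150437  -154.68629101   80.01885316] [1015.83649746   18.60071577  112.77201646]
[541.86808751 -19.99403287  40.03205971] [697.54397555   9.57420969  58.98831443]
```

Call:
step_arm --deltas '[[[0.002,0.037,0.06],[0,0,0],0.085],[[0.002,0.074,0.12],[0,0,0],0.085],[[0.002,0.074,0.12],[0,0,0],0.085],[[0.002,0.074,0.12],[0,0,0],0.085],[[0.002,0.074,0.12],[0,0,0],0.085],[[0.002,0.074,0.12],[0,0,0],0.085]]'

```text
time: 2.28
ee_pos: [601.8, -63.4, 119.8]
ee_rot: [0.528, 0.85, -0.0, -0.001]
wrist_force: [-0.4, -0.0, 0.1]
grip_width: 0.997
```

```bash
python3 - <<'E'
from h import *
c=grab('wrist');save(c,'w2.png');u=proj(c,[[542,-98,78],[542,-98,108]]);print(u,ray(c,(256,192))[0],get_state()['ee_pos'])
im=cv2.cvtColor(c['image'],cv2.COLOR_RGB2BGR);x,y=map(int,u[0])
y=max(y,40)
a=cv2.resize(im[y-40:y+40,x-40:x+40],None,fx=7,fy=7,interpolation=cv2.INTER_CUBIC);cv2.imwrite('pics/z6.png',cv2.convertScaleAbs(a,alpha=1.3))
print(x-40,y-40)
E
```

```text
[[252.39479093 106.45264318]
 [251.12292154 108.1567487 ]] [536.41469443 -96.84560896 254.5855252 ] [602.27232949 -63.92753335 121.05188098]
212 66
```

View pics/z6.png

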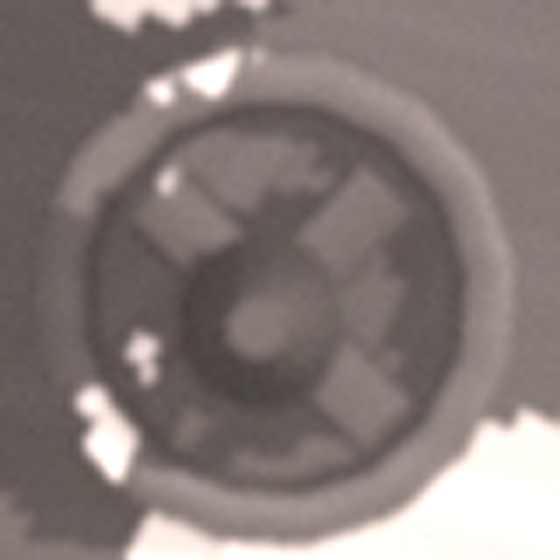

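```bash
python3 - <<'E'
from h import *
c=load('wrist')
f=lambda p:onplane(c,(p[0]/7+212,p[1]/7+66),78)[:2]
ul,lr,ur=map(f,((185,217),(366,396),(355,219)))
m=(ul+lr)/2;print('center',m,np.hypot(*(ul-lr)))
for d in(lr-ul,ur-m):print(np.degrees(np.arctan2(d[1],d[0]))%90,np.hypot(*d))
print('ring ctr',onplane(c,(275/7+212,295/7+66),62),'pilot tip',onplane(c,(262/7+212,325/7+66),107))
# edge directions
for a,b in(((140,225),(185,265)),((170,185),(240,240)),((300,240),(365,170)),((345,270),(410,210)),((320,390),(365,445)),((365,350),(410,400))):
    d=f(b)-f(a);print('edge',np.degrees(np.arctan2(d[1],d[0]))%90)
E
python3 d.py 574 -248 130 116.3
```

```text
center [543.9149405  -97.62169474] 20.0003693675435
72.33068567197952 20.0003693675435
73.58614774284536 9.233008464327128
ring ctr [543.70135598 -98.27669341  62.        ] pilot tip [544.13551848 -97.87621468 107.        ]
edge 75.24598752780874
edge 79.0112733962232
edge 72.0896120907104
edge 67.96291334602188
edge 66.13467188335422
edge 69.18314451910624
shift mm [-152.5 -106.9   -8.9] rot [ 0.  0. -0.] t 2.3333 pos [602.3 -63.9 121.1] psi 116.3 F [-0.2  0.   0.7] g 0.992 q [-0.24  0.41 -0.07  1.1  -0.   -0.7 ]
```

Call:
step_arm --deltas '[[[0,0,-0.04],[0,0,0],0.085],[[-0.04,-0.03,-0.045],[0,0,0],0.085],[[-0.153,-0.107,-0.04],[0,0,0],0.085],[[-0.153,-0.107,-0.03],[0,0,0],0.085],[[-0.153,-0.107,-0.02],[0,0,0],0.085],[[-0.153,-0.107,-0.015],[0,0,0],0.085],[[-0.153,-0.107,-0.01],[0,0,0],0.085],[[-0.153,-0.107,-0.01],[0,0,0],0.085]]'

```text
time: 3.0
ee_pos: [573.1, -250.2, 130.5]
ee_rot: [0.529, 0.848, 0.0, 0.0]
wrist_force: [0.3, 0.8, -0.5]
grip_width: 0.996
```

```bash
python3 d.py 574 -248 67 116.3; python3 - <<'E'
from h import *
c=grab('wrist');save(c,'w3.png');print(proj(c,[574,-248,86]))
E
```

```text
shift mm [ 1.6  1.8 63.5] rot [ 0.   0.  -0.2] t 3.0 pos [ 573.1 -250.2  130.5] psi 116.1 F [ 0.3  0.8 -0.5] g 0.996 q [-0.55  0.43  0.    1.14  0.   -1.  ]
[[262.85266396 221.75798666]]
```

View pics/w3.png

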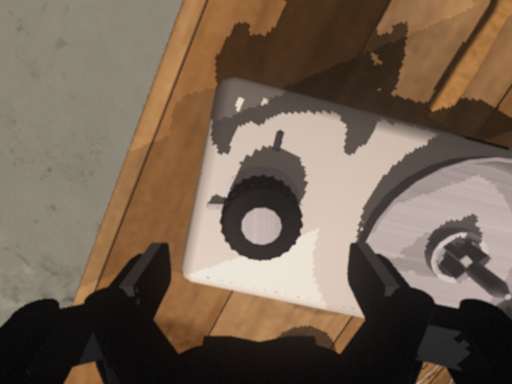

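Call:
step_arm --deltas '[[[0.001,0.003,0.03],[0,0,0],0.085],[[0.001,0.003,0.05],[0,0,0],0.085],[[0.001,0.003,0.063],[0,0,0],0.085],[[0.001,0.003,0.063],[0,0,0],0.085],[[0.001,0.003,0.063],[0,0,0],0.04],[[0.001,0.003,0.063],[0,0,0],0.04],[[0.001,0.003,0.063],[0,0,0],0.04],[[0.001,0.003,0.063],[0,0,0],0.04],[[0.001,0.003,0.063],[0,0,0],0.04],[[0.001,0.003,0.063],[0,0,0],0.04]]'

```text
time: 3.88
ee_pos: [577.4, -246.6, 68.8]
ee_rot: [0.528, 0.849, 0.0, 0.002]
wrist_force: [-0.7, 0.7, 7.8]
grip_width: 0.587
```

```bash
python3 d.py 575 -248 67 116.3; python3 - <<'E'
from h import *
c=grab('side');save(c,'s1.png');c=grab('wrist');save(c,'w4.png')
E
```

```text
shift mm [-0.2 -2.8  1.8] rot [ 0.1  0.2 -0. ] t 3.8833 pos [ 577.4 -246.6   68.8] psi 116.3 F [-0.7  0.7  7.8] g 0.587 q [-0.54  0.48 -0.09  1.    0.   -1.  ]
```

View pics/s1.png

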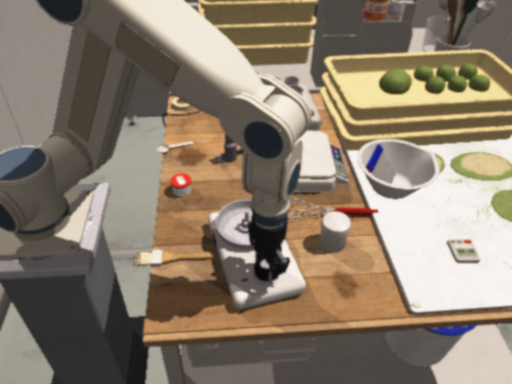

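View pics/w4.png

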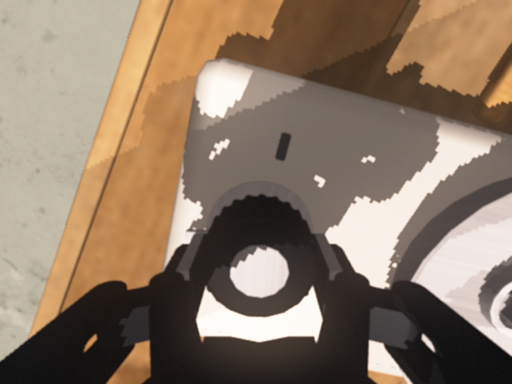

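Call:
step_arm --deltas '[[[0,0,-0.001],[0,0,6],0.04],[[0,0,-0.001],[0,0,12],0.04],[[0,0,-0.001],[0,0,18],0.04],[[0,0,-0.001],[0,0,24],0.04],[[0,0,-0.001],[0,0,30],0.04],[[0,0,-0.001],[0,0,36],0.04],[[0,0,-0.001],[0,0,42],0.04],[[0,0,-0.001],[0,0,48],0.04],[[0,0,-0.001],[0,0,54],0.04],[[0,0,-0.001],[0,0,60],0.04]]'

```text
time: 4.82
ee_pos: [577.3, -248.0, 68.9]
ee_rot: [0.883, 0.469, 0.0, 0.002]
wrist_force: [1.1, -6.7, -2.0]
grip_width: 0.594
```

```bash
python3 d.py 575 -248 67 16; python3 - <<'E'
from h import *
c=grab('wrist');save(c,'w5.png')
E
```

```text
shift mm [-1.3 -1.9  1.9] rot [ 0.2  0.  39.9] t 4.8167 pos [ 577.3 -248.    68.9] psi 55.9 F [ 1.1 -6.7 -2. ] g 0.594 q [-0.54  0.48 -0.09  1.   -0.    0.06]
```

View pics/w5.png

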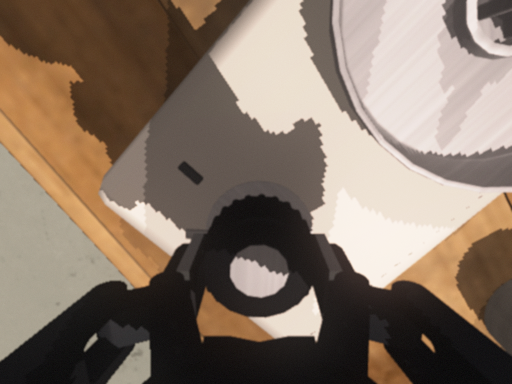

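Call:
step_arm --deltas '[[[0,0,0],[0,0,6],0.04],[[0,0,0],[0,0,12],0.04],[[0,0,0],[0,0,18],0.04],[[0,0,0],[0,0,24],0.04],[[0,0,0],[0,0,30],0.04],[[0,0,0],[0,0,36],0.04],[[0,0,0],[0,0,41],0.04],[[0,0,0],[0,0,41],0.04]]'

```text
time: 5.53
ee_pos: [576.5, -248.5, 68.9]
ee_rot: [0.992, 0.129, 0.0, 0.002]
wrist_force: [-2.3, -8.3, 0.2]
grip_width: 0.59
```

```bash
python3 d.py 575 -248 67 16; python3 - <<'E'
from h import *
c=grab('wrist');save(c,'w6.png');c=grab('side');im=cv2.cvtColor(c['image'],cv2.COLOR_RGB2BGR)
a=cv2.resize(im[190:310,200:310],None,fx=5,fy=5,interpolation=cv2.INTER_CUBIC);cv2.imwrite('pics/z7.png',a)
E
```

```text
shift mm [-1.3 -0.9  1.9] rot [ 0.2  0.  -1.2] t 5.5333 pos [ 576.5 -248.5   68.9] psi 14.8 F [-2.3 -8.3  0.2] g 0.59 q [-0.54  0.48 -0.09  1.   -0.    0.77]
```

View pics/w6.png

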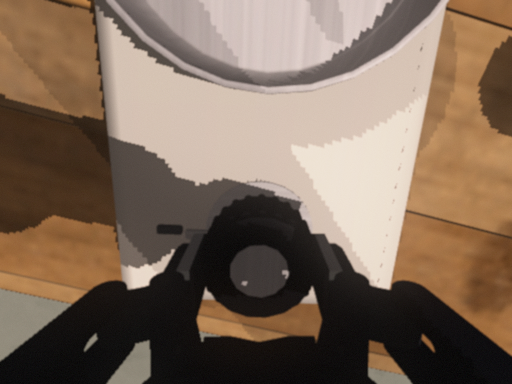

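View pics/z7.png

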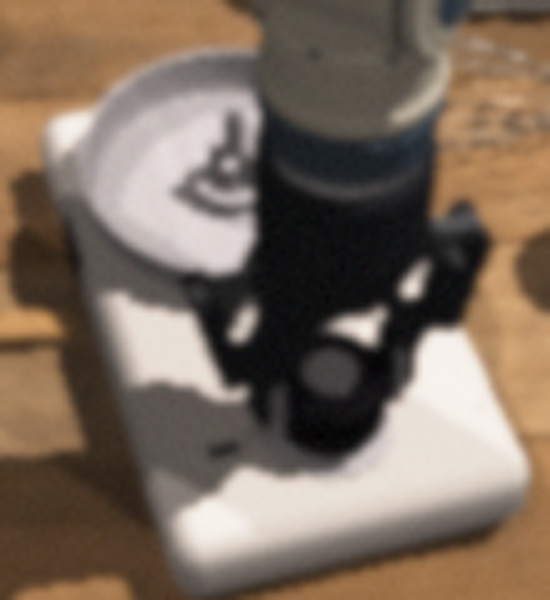

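Call:
step_arm --deltas '[[[0,0,0],[0,0,0],0.085],[[0,0,0],[0,0,0],0.085],[[0,0,0],[0,0,0],0.085],[[0,0,0],[0,0,0],0.085],[[0,0,-0.03],[0,0,0],0.085],[[0,0,-0.07],[0,0,0],0.085],[[0,0,-0.09],[0,0,0],0.085],[[0,0.04,-0.09],[0,0,0],0.085],[[0,0.05,-0.09],[0,0,0],0.085],[[0,0.05,-0.09],[0,0,0],0.085]]'

```text
time: 6.47
ee_pos: [590.0, -297.0, 157.3]
ee_rot: [0.991, 0.132, 0.0, 0.0]
wrist_force: [-0.7, 1.3, -0.4]
grip_width: 0.998
```

```bash
python3 - <<'E'
from h import *
c=grab('wrist');save(c,'w7.png')
im=cv2.cvtColor(c['image'],cv2.COLOR_RGB2BGR);u=proj(c,[575,-248,54])[0];print(u)
x,y=map(int,u)
a=cv2.resize(im[y-75:y+75,x-100:x+100],None,fx=4,fy=4,interpolation=cv2.INTER_CUBIC);cv2.imwrite('pics/z8.png',cv2.convertScaleAbs(a,alpha=1.6))
print(x-100,y-75)
E
```

```text
[256.02965853 127.22018785]
156 52
```

View pics/z8.png

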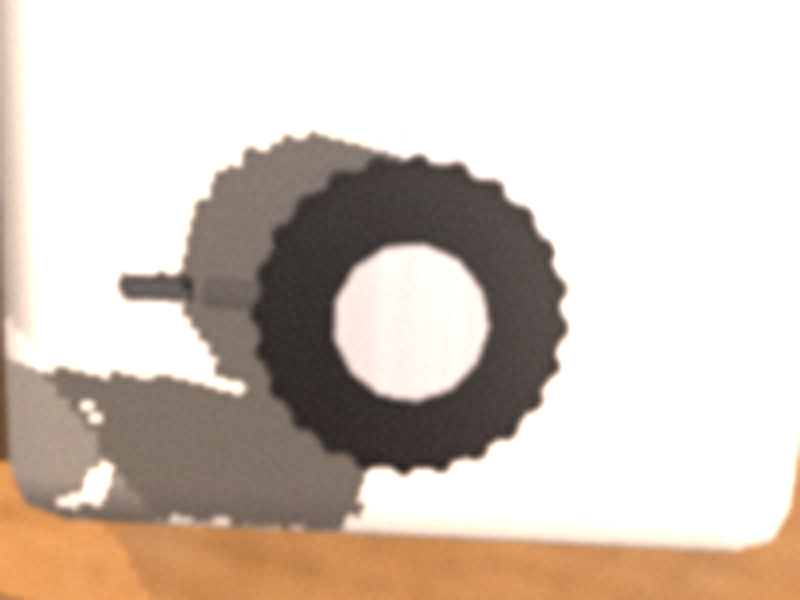

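```bash
python3 - <<'E'
from h import *
import pickle
c=pickle.load(open('top.pkl','rb'));P=cloud(c)
Q=P.reshape(-1,3);q=Q[(Q[:,2]>25)&(Q[:,0]>520)&(Q[:,0]<700)&(Q[:,1]>90)&(Q[:,1]<330)]
for lo,hi in((25,40),(40,60),(60,80),(80,100),(100,140)):
    k=q[(q[:,2]>lo)&(q[:,2]<hi)]
    if len(k):print(lo,len(k),k.min(0).round(),k.max(0).round())
E
python3 d.py 515 249.5 240 116.4
```

```text
25 227 [522.  91.  25.] [606. 310.  40.]
40 116 [521.  91.  40.] [665. 306.  60.]
60 4477 [520.  90.  60.] [700. 308.  77.]
80 27 [521. 244.  84.] [533. 266. 100.]
100 24 [521. 247. 100.] [533. 263. 104.]
shift mm [  70.6 -545.5  -82.9] rot [  -0.    -0.  -101.2] t 6.5167 pos [ 589.4 -295.5  156.8] psi 15.2 F [-1.2  1.4  0.1] g 0.995 q [-0.59  0.48  0.14  1.24  0.    0.71]
```

```bash
python3 - <<'E'
from h import *
import pickle
c=pickle.load(open('top.pkl','rb'));Q=cloud(c).reshape(-1,3)
k=Q[(Q[:,2]>97)&(Q[:,2]<112)&(Q[:,0]>480)&(Q[:,0]<550)&(Q[:,1]>220)&(Q[:,1]<285)];print(len(k),k.mean(0),k.min(0),k.max(0),cv2.minAreaRect(k[:,:2].astype(np.float32)))
for y in(180,190,200,210,220,240):
    k=Q[(Q[:,2]>55)&(Q[:,2]<80)&(abs(Q[:,1]-y)<5)&(Q[:,0]>535)&(Q[:,0]<700)];print(y,k[:,0].min())
E
```

```text
109 [516.68248688 251.92181373 100.66860794] [501.49746266 238.96368931  97.0451551 ] [532.739851   266.09218075 104.56905115] ((516.5878295898438, 252.16966247558594), (31.75289535522461, 17.6259708404541), 31.686067581176758)
180 586.2380393854069
190 586.7349606971967
200 586.5599377720706
210 587.1600393315342
220 589.2177987911842
240 589.8889984612737
```

Call:
step_arm --deltas '[[[0.0,-0.03,-0.03],[0,0,-6],0.085],[[0.01,-0.06,-0.06],[0,0,-13],0.085],[[0.02,-0.1,-0.083],[0,0,-20],0.085],[[0.072,-0.548,-0.083],[0,0,-101],0.085],[[0.072,-0.548,-0.083],[0,0,-101],0.085],[[0.072,-0.548,-0.083],[0,0,-101],0.085],[[0.072,-0.548,-0.083],[0,0,-101],0.085],[[0.072,-0.548,-0.083],[0,0,-101],0.085],[[0.072,-0.548,-0.083],[0,0,-101],0.085],[[0.072,-0.548,-0.083],[0,0,-101],0.085]]'

```text
time: 7.35
ee_pos: [537.8, 91.0, 238.7]
ee_rot: [0.733, 0.68, -0.0, -0.0]
wrist_force: [1.7, 0.5, 0.3]
grip_width: 0.992
```

```bash
python3 d.py 516.6 252 230 116.4
```

```text
shift mm [158.9 -33.    8.7] rot [ -0.   -0.  -30.6] t 7.35 pos [537.8  91.  238.7] psi 85.8 F [1.7 0.5 0.3] g 0.992 q [0.01 0.25 0.01 1.33 0.   0.09]
```

Call:
step_arm --deltas '[[[0.159,0.03,0.009],[0,0,-30.6],0.085],[[0.159,0.03,0.009],[0,0,-30.6],0.085],[[0.159,0.03,0.009],[0,0,-30.6],0.085],[[0.159,0.03,0.009],[0,0,-30.6],0.085],[[0.159,0.03,0.009],[0,0,-30.6],0.085],[[0.159,0.03,0.009],[0,0,-30.6],0.085]]'

```text
time: 7.85
ee_pos: [581.0, 247.1, 228.5]
ee_rot: [0.528, 0.849, -0.001, -0.001]
wrist_force: [-0.2, 1.3, -0.1]
grip_width: 0.995
```

```bash
python3 d.py 516.6 252 230 116.4
python3 - <<'E'
from h import *
c=grab('wrist');save(c,'w8.png')
im=cv2.cvtColor(c['image'],cv2.COLOR_RGB2BGR);u=proj(c,[516.6,252,102])[0];print(u)
x,y=map(int,u);x0,y0=x-80,max(0,y-80)
a=cv2.resize(im[y0:y0+160,x0:x0+160],None,fx=4,fy=4,interpolation=cv2.INTER_CUBIC);cv2.imwrite('pics/z9.png',cv2.convertScaleAbs(a,alpha=1.3));print(x0,y0)
E
```

```text
shift mm [ 32.9 -55.6  -1.3] rot [-0.1 -0.  -0.1] t 7.85 pos [581.  247.1 228.5] psi 116.3 F [-0.2  1.3 -0.1] g 0.995 q [ 0.27  0.4   0.21  1.38  0.   -0.19]
[299.1382959 120.4852788]
219 40
```

View pics/z9.png

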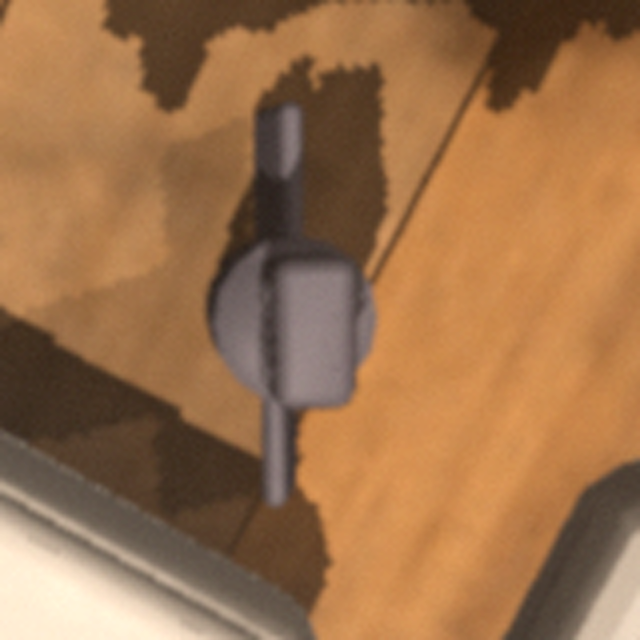

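```bash
python3 - <<'E'
from h import *
c=load('wrist')
f=lambda p,z:onplane(c,(p[0]/4+219,p[1]/4+40),z)[:2]
print('grip',f((315.5,333.5),102))
for a,b,z in(((278,268),(281,400),102),((353,270),(352,400),102),((280,105),(277,500),32),((281,110),(280,500),32)):
    d=f(a,z)-f(b,z);print(np.degrees(np.arctan2(d[1],d[0])),np.hypot(*d),(f(a,z)+f(b,z))/2)
E
python3 d.py 516 250 120 117
```

```text
grip [519.15878844 252.17760698]
-150.81618123017483 27.2286218697748 [522.77550832 245.540271  ]
-151.60607919837366 26.812634849907536 [516.16980717 259.39820817]
-152.60351811872206 101.87949943122914 [519.37869129 250.92752033]
-152.28025004265157 100.71370453279559 [519.6602675  251.68958339]
shift mm [ 32.4 -56.4 109.1] rot [-0.1 -0.  -1. ] t 7.9 pos [581.1 245.7 229. ] psi 116.0 F [-0.1 -1.1 -0.3] g 0.993 q [ 0.27  0.4   0.21  1.38  0.   -0.19]
```

Call:
step_arm --deltas '[[[0.017,-0.027,0],[0,0,-1.7],0.085],[[0.033,-0.053,0.01],[0,0,-1.7],0.085],[[0.033,-0.053,0.04],[0,0,-1.7],0.085],[[0.033,-0.053,0.08],[0,0,-1.7],0.085],[[0.033,-0.053,0.1],[0,0,-1.7],0.085],[[0.033,-0.053,0.1],[0,0,-1.7],0.085]]'

```text
time: 8.4
ee_pos: [517.2, 249.2, 126.1]
ee_rot: [0.519, 0.855, -0.003, -0.002]
wrist_force: [-1.0, -0.3, 0.8]
grip_width: 0.998
```

```bash
python3 d.py 518.5 252 76 117.7
python3 - <<'E'
from h import *
c=grab('wrist');save(c,'w9.png');print(proj(c,[518.5,252,102]))
E
```

```text
shift mm [ 1.9  2.8 50.1] rot [-0.4 -0.1 -0.2] t 8.4 pos [517.2 249.2 126.1] psi 117.5 F [-1.  -0.3  0.8] g 0.998 q [ 0.3   0.36 -0.13  1.09 -0.   -0.18]
[[263.8583109  237.17882544]]
```

View pics/w9.png

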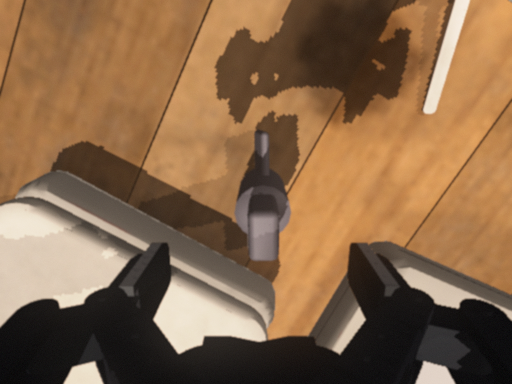

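Call:
step_arm --deltas '[[[0.001,0.002,0.025],[0,0,0],0.085],[[0.001,0.002,0.05],[0,0,0],0.085],[[0.001,0.002,0.05],[0,0,0],0.085],[[0.001,0.002,0.05],[0,0,0],0.01],[[0.001,0.002,0.05],[0,0,0],0.01],[[0.001,0.002,0.05],[0,0,0],0.01],[[0.001,0.002,0.05],[0,0,0],0.01],[[0.001,0.002,0.05],[0,0,0],0.01],[[0.001,0.002,0.05],[0,0,0],0.01],[[0.001,0.002,0.05],[0,0,0],0.01]]'

```text
time: 9.28
ee_pos: [521.9, 252.9, 80.9]
ee_rot: [0.517, 0.856, 0.0, 0.001]
wrist_force: [-1.8, 0.2, 6.6]
grip_width: 0.2
```

```bash
python3 d.py 518.5 252 76 117.7
python3 - <<'E'
from h import *
c=grab('wrist');save(c,'w10.png')
E
```

```text
shift mm [ 0.8 -3.4  4.9] rot [ 0.1  0.  -0. ] t 9.2833 pos [521.9 252.9  80.9] psi 117.7 F [-1.8  0.2  6.6] g 0.2 q [ 0.31  0.4  -0.19  0.98 -0.   -0.18]
```

View pics/w10.png

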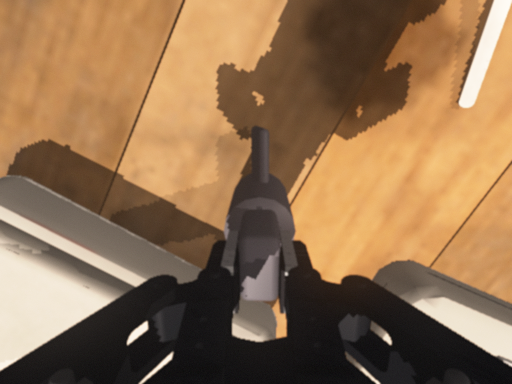

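Call:
step_arm --deltas '[[[0,0,-0.01],[0,0,0],0.01],[[0,0,-0.04],[0,0,0],0.01],[[0,0,-0.08],[0,0,0],0.01],[[0,0,-0.12],[0,0,0],0.01],[[0,0,-0.15],[0,0,0],0.01],[[0,0,-0.15],[0,0,0],0.01]]'

```text
time: 9.83
ee_pos: [523.2, 253.4, 237.1]
ee_rot: [0.517, 0.856, 0.004, 0.003]
wrist_force: [-0.1, -0.5, -1.7]
grip_width: 0.198
```

```bash
python3 d.py 543.5 -98 226 72.5
python3 - <<'E'
from h import *
c=grab('side');save(c,'s2.png')
im=cv2.cvtColor(c['image'],cv2.COLOR_RGB2BGR);s=get_state();u=proj(c,s['ee_pos'])[0];x,y=map(int,u);print(u)
a=cv2.resize(im[y-30:y+70,x-60:x+60],None,fx=6,fy=6,interpolation=cv2.INTER_CUBIC);cv2.imwrite('pics/z10.png',a)
E
```

```text
shift mm [-320.6 -145.4   10.3] rot [ 0.6 -0.1 45.2] t 9.8333 pos [523.2 253.4 237.1] psi 117.7 F [-0.1 -0.5 -1.7] g 0.198 q [ 0.31  0.31  0.08  1.34  0.   -0.18]
[229.87368004  92.91071   ]
```

View pics/z10.png

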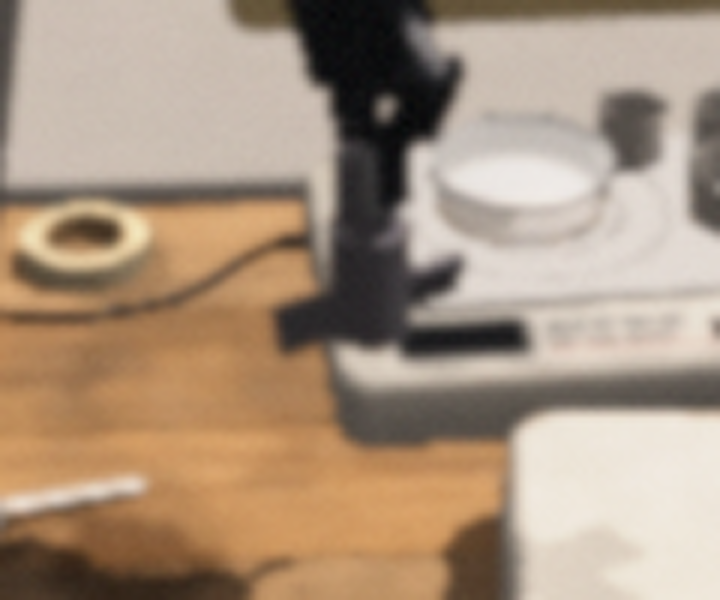

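Call:
step_arm --deltas '[[[-0.02,-0.01,0],[0,0,5],0.01],[[-0.323,-0.143,0],[0,0,45],0.01],[[-0.323,-0.143,0],[0,0,45],0.01],[[-0.323,-0.143,0],[0,0,45],0.01],[[-0.323,-0.143,0],[0,0,45],0.01],[[-0.323,-0.143,0],[0,0,45],0.01],[[-0.323,-0.143,0],[0,0,45],0.01],[[-0.323,-0.143,0],[0,0,45],0.01],[[-0.323,-0.143,0],[0,0,45],0.01],[[-0.323,-0.143,0],[0,0,45],0.01]]'

```text
time: 10.72
ee_pos: [544.6, -105.8, 228.2]
ee_rot: [0.807, 0.59, -0.001, -0.0]
wrist_force: [-0.4, 1.2, -1.8]
grip_width: 0.204
```

Call:
step_arm --deltas '[[[0,0,0],[0,0,0],0.01],[[0,0,0],[0,0,0],0.01]]'

```text
time: 10.88
ee_pos: [544.3, -99.6, 229.0]
ee_rot: [0.806, 0.592, -0.001, -0.001]
wrist_force: [-0.2, -0.1, -1.3]
grip_width: 0.205
```

```bash
python3 d.py 546.5 -99 200 72.5
python3 - <<'E'
from h import *
c=grab('wrist');save(c,'w11.png')
c=grab('side');save(c,'s3.png')
im=cv2.cvtColor(c['image'],cv2.COLOR_RGB2BGR);u=proj(c,[543.7,-98,130])[0];x,y=map(int,u);print(u)
a=cv2.resize(im[y-50:y+50,x-60:x+60],None,fx=6,fy=6,interpolation=cv2.INTER_CUBIC);cv2.imwrite('pics/z11.png',a)
E
```

```text
shift mm [ 1.2  2.  29. ] rot [-0.1 -0.   0.1] t 10.8833 pos [544.3 -99.6 229. ] psi 72.6 F [-0.2 -0.1 -1.3] g 0.205 q [-0.33  0.27  0.01  1.31  0.   -0.03]
[246.1300903  204.13575122]
```

View pics/z11.png

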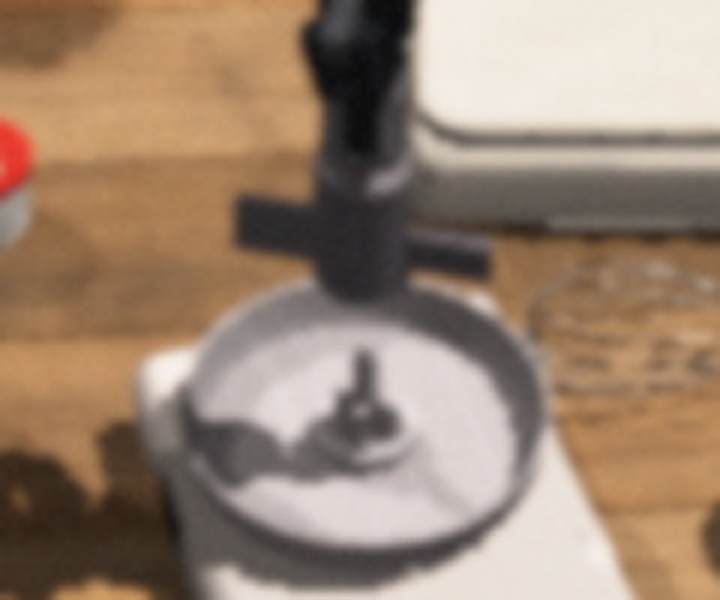

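View pics/w11.png

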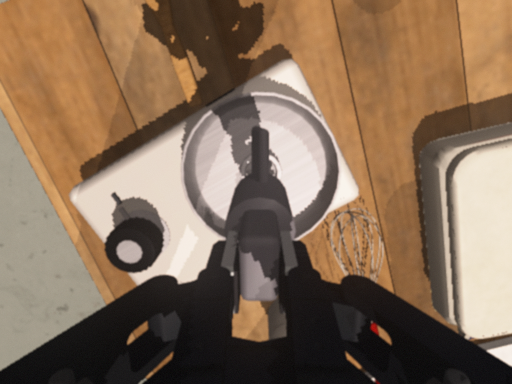

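```bash
python3 - <<'E'
from h import *
c=load('side');x0,y0=246-60,204-50
for x in(541,543.7,547):
  print(x,[(proj(c,[x,-98,z])[0]-[x0,y0])*6 for z in(78,105,150,190,212)])
im=cv2.cvtColor(c['image'],cv2.COLOR_RGB2GRAY)
for r in (36,38,40,42,44):print(r,im[y0+r,x0+48:x0+76])
for r in(60,62,64,66):print(r,im[y0+r,x0+50:x0+74])
E
```

```text
541 [array([353.01708102, 390.60217762]), array([353.58589637, 344.84839908]), array([354.57685099, 265.1390206 ]), array([355.50600365, 190.40080443]), array([356.03777306, 147.62688847])]
543.7 [array([359.46018187, 390.29450984]), array([360.13527264, 344.54401195]), array([361.3113641 , 264.84099759]), array([362.41409627, 190.10949748]), array([363.0452033 , 147.33975131])]
547 [array([367.33193787, 389.91862163]), array([368.13681618, 344.17213427]), array([369.53899958, 264.47689931]), array([370.85370502, 189.75360811]), array([371.60611993, 146.98895833])]
36 [43 45 44 45 44 46 43 41 41 40 42 42 41 44 44 49 54 55 60 62 65 66 70 75
 74 72 75 78]
38 [42 43 44 42 45 44 42 41 43 43 41 43 40 43 46 50 53 57 62 68 76 83 83 84
 81 79 79 77]
40 [44 43 46 45 43 44 42 41 41 40 43 44 41 43 45 49 54 58 60 56 57 60 64 69
 73 77 79 81]
42 [70 66 59 53 47 42 41 40 42 44 44 45 42 42 46 50 55 58 58 53 45 42 42 45
 41 40 42 46]
44 [120 120 113  96  73  51  43  41  41  42  44  42  43  45  47  46  52  58
  55  55  56  61  61  57  55  49  46  46]
60 [194 201 207 213 216 217 215 206 171 121  92 108 144 185 209 217 217 217
 216 216 216 215 215 216]
62 [211 215 219 220 219 218 215 206 171 116  85  95 136 180 208 215 218 218
 216 216 215 216 216 218]
64 [217 217 220 220 215 204 189 174 144 102  80  97 133 178 205 217 216 218
 216 216 215 215 215 217]
66 [217 217 218 220 212 180 127  93  85  84  86  97 120 154 186 205 216 221
 220 218 214 214 214 215]
```

Call:
step_arm --deltas '[[[0.001,0.002,0.015],[0,0,0],0.01],[[0.001,0.002,0.03],[0,0,0],0.01],[[0.001,0.002,0.03],[0,0,0],0.01],[[0.001,0.002,0.03],[0,0,0],0.01],[[0.001,0.002,0.03],[0,0,0],0.01]]'

```text
time: 11.4
ee_pos: [547.3, -98.5, 200.7]
ee_rot: [0.805, 0.593, 0.0, 0.0]
wrist_force: [0.7, 0.7, -1.3]
grip_width: 0.202
```

```bash
python3 d.py 546.5 -99 160 72.5
python3 - <<'E'
from h import *
c=grab('side');im=cv2.cvtColor(c['image'],cv2.COLOR_RGB2BGR)
a=cv2.resize(im[170:250,196:296],None,fx=7,fy=7,interpolation=cv2.INTER_CUBIC);cv2.imwrite('pics/z12.png',a)
E
```

```text
shift mm [-0.7 -0.6 40.7] rot [ 0.  -0.   0.2] t 11.4 pos [547.3 -98.5 200.7] psi 72.7 F [ 0.7  0.7 -1.3] g 0.202 q [-0.33  0.28 -0.04  1.24  0.   -0.03]
```

View pics/z12.png

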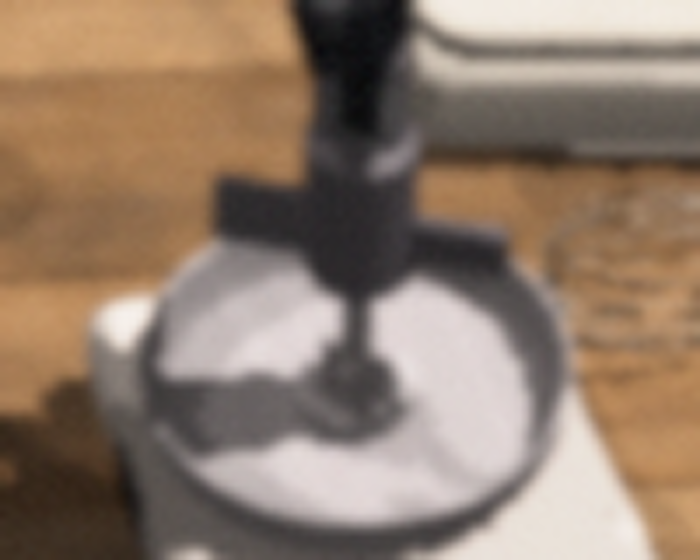

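Call:
step_arm --deltas '[[[-0.001,-0.001,0.008],[0,0,0],0.01],[[-0.001,-0.001,0.016],[0,0,0],0.01],[[-0.001,-0.001,0.024],[0,0,0],0.01],[[-0.001,-0.001,0.028],[0,0,0],0.01],[[-0.001,-0.001,0.028],[0,0,0],0.01]]'

```text
time: 11.87
ee_pos: [545.3, -99.8, 170.5]
ee_rot: [0.806, 0.592, -0.0, -0.001]
wrist_force: [1.4, 1.4, -1.5]
grip_width: 0.204
```

```bash
python3 d.py 546.5 -99 160 72.5
```

```text
shift mm [ 1.1  0.9 10.5] rot [-0.1 -0.   0.2] t 11.8667 pos [545.3 -99.8 170.5] psi 72.7 F [ 1.4  1.4 -1.5] g 0.204 q [-0.33  0.3  -0.1   1.17  0.   -0.03]
```

Call:
step_arm --deltas '[[[0,0,0.005],[0,0,0],0.01],[[0,0,0.01],[0,0,0],0.01],[[0,0,0.014],[0,0,0],0.01],[[0,0,0.018],[0,0,0],0.01],[[0,0,0.018],[0,0,0],0.01]]'

```text
time: 12.28
ee_pos: [545.5, -99.9, 153.1]
ee_rot: [0.806, 0.593, -0.0, -0.0]
wrist_force: [0.2, -0.4, -1.9]
grip_width: 0.197
```

```bash
python3 d.py 546.5 -99 137 72.5
```

```text
shift mm [ 1.2  0.7 16.1] rot [-0.1 -0.   0.2] t 12.2833 pos [545.5 -99.9 153.1] psi 72.7 F [ 0.2 -0.4 -1.9] g 0.197 q [-0.33  0.31 -0.14  1.13  0.   -0.03]
```

Call:
step_arm --deltas '[[[0,0,0.004],[0,0,0],0.01],[[0,0,0.008],[0,0,0],0.01],[[0,0,0.012],[0,0,0],0.01],[[0,0,0.015],[0,0,0],0.01],[[0,0,0.015],[0,0,0],0.01]]'

```text
time: 12.7
ee_pos: [546.0, -100.0, 138.9]
ee_rot: [0.806, 0.593, 0.0, 0.0]
wrist_force: [-0.4, 0.3, 5.7]
grip_width: 0.203
```

```bash
python3 d.py 546.5 -99 137 72.5
```

```text
shift mm [1.1 0.2 1.9] rot [ 0.  -0.   0.2] t 12.7 pos [ 546.  -100.   138.9] psi 72.7 F [-0.4  0.3  5.7] g 0.203 q [-0.33  0.31 -0.16  1.1   0.   -0.03]
```

Call:
step_arm --deltas '[[[0,0,0.002],[0,0,0],0.01],[[0,0,0.004],[0,0,0],0.01],[[0,0,0.004],[0,0,0],0.01],[[0,0,0.004],[0,0,0],0.01]]'

```text
time: 13.03
ee_pos: [546.2, -100.0, 136.8]
ee_rot: [0.805, 0.593, 0.001, 0.001]
wrist_force: [-2.7, 1.3, 15.6]
grip_width: 0.2
```

```bash
python3 d.py 546.5 -99 135 72.5
```

```text
shift mm [1.  0.  1.8] rot [0.1 0.  0.2] t 13.0333 pos [ 546.2 -100.   136.8] psi 72.7 F [-2.7  1.3 15.6] g 0.2 q [-0.33  0.32 -0.17  1.09  0.   -0.03]
```

Call:
step_arm --deltas '[[[0,0,0.002],[0,0,0],0.01],[[0,0,0.002],[0,0,0],0.01],[[0,0,0.002],[0,0,0],0.01],[[0,0,0.002],[0,0,0],0.01]]'

```text
time: 13.37
ee_pos: [547.1, -100.1, 136.5]
ee_rot: [0.805, 0.593, 0.002, 0.002]
wrist_force: [-4.6, 3.0, 27.9]
grip_width: 0.199
```

```bash
python3 d.py 546.5 -99 135 72.5
python3 - <<'E'
from h import *
c=grab('side');save(c,'s4.png');im=cv2.cvtColor(c['image'],cv2.COLOR_RGB2BGR)
a=cv2.resize(im[180:310,196:310],None,fx=4.5,fy=4.5,interpolation=cv2.INTER_CUBIC);cv2.imwrite('pics/z13.png',a)
c=grab('wrist');save(c,'w12.png')
print([(proj(load('side'),[543.7,-98,z])[0]-[196,180])*4.5 for z in (56,120,158)])
E
```

```text
shift mm [ 0.9 -0.9  1.5] rot [ 0.3 -0.   0.2] t 13.3667 pos [ 547.1 -100.1  136.5] psi 72.7 F [-4.6  3.  27.9] g 0.199 q [-0.33  0.31 -0.17  1.08  0.   -0.03]
[array([224.19458298, 202.86614867]), array([225.39003354, 121.85117915]), array([226.14558773,  70.64772347])]
```

View pics/z13.png

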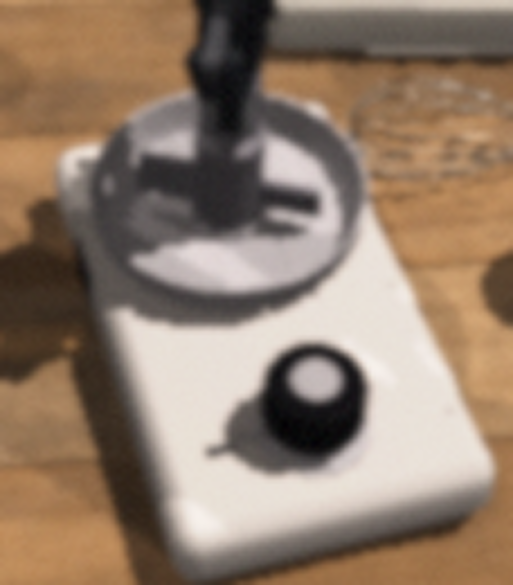

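View pics/w12.png

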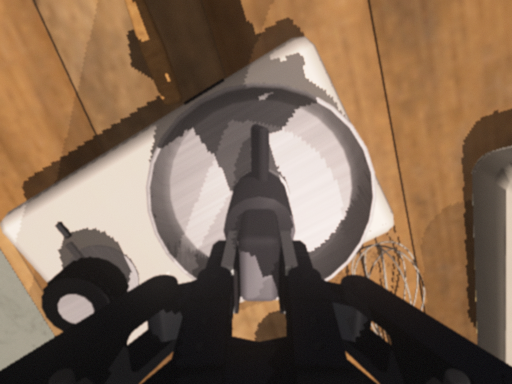

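```bash
python3 d.py 546.5 -99 135 72.5; python3 -c "
from bench import close_job
print(close_job())"
```

```text
shift mm [ 0.8 -0.9  1.5] rot [ 0.3 -0.   0.2] t 13.4667 pos [ 547.1 -100.1  136.5] psi 72.7 F [-4.5  4.  28.4] g 0.2 q [-0.33  0.31 -0.17  1.08  0.   -0.03]
the job is handed in; nothing more can be done
None
```

I turned the lock wheel about 101° clockwise to its rib. Then I gripped the paddle, turned it about 45° onto the measured lug angle, lowered it over the pilot pin and pressed it home. I handed the job in at about 13.5 s with the paddle still gripped and pressed down. No verdict was reported.

What the last checks showed:
- **Wheel:** a close wrist view after I let go put the pointer and rib within about 1° of each other. The wheel looked unmoved in the final side and wrist views.
- **Paddle:** the gripper ended 55.6 mm above its height when it picked the paddle up from the table; fully home should be 56 mm. It passed the lug tops without resistance.
- **Push and grip:** the vertical force rose steeply to 28 N, above the spring's 10 N, so the paddle is on its stop. The tool is tilted about 0.3°. The jaws are closed at about 17 mm on the 18 mm grip.
- **Bystanders:** the arm kept clear of the shaker, tub and brush, but I did not measure their positions again at the end.

Some position readings disagreed by a few millimetres:
- **Wheel centre:** the cameras differed by about 3 mm.
- **Paddle in the jaws:** it sits about 3 mm off the tool point, and I allowed for that.
- **Final side offset from the spindle:** I did not measure this separately.

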